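Take the sample canister out of the ported cabinet

TASK

Reach through the round port in the sloping front of the sample cabinet, twist the canister anticlockwise on its tilted pedestal until it comes up against its stop, without forcing it, and lift it out through the port. Then stand it gently upright on its base in the free end of the steel tray and let go of it; do not tip it over, and leave the small bottle in the tray, the pump bottle and the carton where they stand.

Things in the scene. Friction and masses are not known exactly. Their poses are not given: they have to be found in the camera images.
- port (a point): Centre of the 150 mm round port, on the outer face of the cabinet's sloping panel. z points out of the cabinet square to the panel (35 degrees off vertical, leaning to the robot's side), x up the slope, y level. The canister's top lies on this axis 15 mm below the outer face: a gripper wider than the port reaches it with only its fingers, part closed, coming in along the axis.
- canister_center (a point): Centre (half-way up) of the loose canister, 120 mm tall, 0.2 to 0.4 kg; z is its long axis toward the cap, at the start 35 degrees off vertical along the port's axis. Grasp it by its cap: white ribbed cylinder 36 mm in diameter, 42 mm long, from 18 to 60 mm above the centre. Below is a clear barrel 33 mm in diameter and a heavy, flat steel base 47 mm in diameter, 16 mm high.
- tray_free (a point): Point on the tray's inner floor (5 mm above the table), in the middle of the tray's free end, where the canister is to stand: 62 mm from the tray's middle along the tray's -x. Axes are the tray's, z up.
- pillbottle: Small lidded bottle, 48 mm in diameter and 75 mm high, loose in the far end of the tray; origin under its base. To be left alone.
- pumpbottle: White pump bottle, 68 mm in diameter and 197 mm high, loose, beyond the tray or logbook on the left; origin under its base. To be left alone.
- carton: Cardboard carton 70 x 130 x 60 mm, loose, beyond the tray or logbook on the right; origin under its base. To be left alone.
- cabinet: Fixed white cabinet, 240 mm deep, 216 mm wide, 260 mm high; origin on the table, 200 mm straight below the port's centre; x points into the cabinet, away from the robot. Its front wall is 140 mm high; from there a clear panel with the port (6 mm thick, 210 mm long up the slope) rises away from the robot at 35 degrees. The rest is closed.
- tray: Fixed steel tray 250 mm (x) by 140 mm (y), walls 22 mm high and 4 mm thick; origin under its middle. It is to the left or right of the cabinet; an open logbook lies on the other side. Near end free; a small bottle stands in the far (+x) end.
- canister: The same canister; origin at the centre of its underside. Two base lugs (66 mm over the tips) are held under the pedestal's rim: a twist lock. Turned easily anticlockwise, seen from the cap, it meets a firm stop after 45 to 80 degrees; only within 12 degrees of the stop can it be pulled straight out along its axis (2 mm of play till then), 140 mm or more until the base clears the panel.
- pedestal: Fixed aluminium pedestal head with the twist lock, 79 mm in diameter, rim 17 mm above its floor; origin at the centre of the floor on which the canister stands, z along the port's axis. How far it is turned about z varies; feel for the stop.
Things that resemble listed ones, but are neither listed nor needed, are in the scene too. Leave any blue or orange look-alike of the canister alone.

How it is judged (in metres and radians):
On the way:
1. the canister has been lifted out through the port: its centre is more than 70 mm outside the panel (z of canister_center in the frame of port above 0.07 m), for 0.1 s.
At the end, for the whole second after the job is handed in: The canister stands upright (within 6 degrees) on the floor of the tray's free end: its centre within 60 mm of the free end's middle across the tray and toward the tray's near end, within 50 mm toward its far end; it is at rest and released (angle between canister_center's own z axis and vertical below 0.1 rad and z of canister_center in the frame of tray_free between 0.054 and 0.066 m and x of canister_center in the frame of tray_free between -0.06 and 0.05 m and y of canister_center in the frame of tray_free between -0.06 and 0.06 m and linear speed of canister below 0.02 m/s); the robot touches nothing.
It fails at once if the canister is tipped over (more than 70 degrees from upright) (angle between canister_center's own z axis and vertical above 1.22 rad).
It fails at once if the canister is forced against its lock, the pedestal or the cabinet (more than 60 N) (contact force between canister and pedestal above 60 N or contact force between canister and cabinet above 60 N).
It fails at once if the canister is dropped or banged into the tray (more than 60 N) (contact force between canister and tray above 60 N).
It fails at once if the small bottle, the pump bottle or the carton is moved by more than 30 mm (distance of any of pillbottle, pumpbottle, carton from where it was at the start of the episode above 0.03 m).
It also fails if it takes over 58 s, if anything falls off the work surface, if the arm or the gripper's body presses on something with over 40 N, if the wrist force passes 120 N, or if a joint passes its speed limit or range.

ROBOT

A 6-joint arm with a two-finger parallel gripper is mounted at the origin on the work surface. World frame = base frame: x ahead of the robot, y to its left, z up, the work surface at z = 0. Lengths are in mm, angles in rad, forces in N, time in s.
With the tool pointing down it reaches from about 275 to 1000 mm from the base axis. Payload 8.4 kg.
Tool frame: the origin (TCP) lies at the very end of the fingers, on their centre line; the grasp point (between the pads) lies 19 mm behind it; z points along the fingers, y is the direction in which the jaws open and shut (so a half turn about z gives the same grasp; the last joint's range is limited). The gripper opens to 85 mm and grips with 20 to 120 N. Pads are 22 mm wide; open, the fingers measure 114 mm over their backs; the gripper's body (76 mm by 85 mm) begins 54 mm behind the grasp point. The pads swing forward as they close: fully open they stand 13 mm farther back than shut.
Start: joints at [1.23, 0.353, 1.633, -0, 1.155, -0.002], TCP at [207.721, 589.474, 231.281] pointing down, gripper open.
Joint ranges: [-2.63, 2.63], [-0.92, 2.1], [0.06, 2.66], [-1.3, 4.44], [0, 2.69], [-3.02, 3.02]. Speed limits (rad/s): [2.22, 2.22, 2.79, 3.14, 3.14, 3.14].

INTERFACE

Orientations are given as [roll, pitch, yaw] about the fixed x, y, z axes, in that order (R = Rz(yaw) Ry(pitch) Rx(roll)).
In Python, from rig import sense, grab_frame, get_calibration, sign_off, boxes_of, trace gives the robot as it stands.
- The arm moves only by the tool servo_tool, never from a script. Its argument "rows" is a list of rows, each a list of 3 entries, a list of its own where there are three numbers: the finger opening in mm, from 0 to 85.4, then the shift along the tool's x, y, z in mm, then the turn, a rotation vector about the tool's x, y, z in degrees. A call has 1 to 8 rows; each row shifts and turns the commanded pose from where the row before left it, along the tool's axes as they then stand; what a row does not reach is not made up. A row lasts 1/8 s, in which the tool goes at most 62.5 mm and 10.7 degrees, less where a joint would pass 70% of its speed; a pose out of reach is approached as far as the arm can. A call is refused whole if a number of a shift passes 62.5 or a number of a turn 10.7, either way. A call with a gripper value outside its range is refused whole. The fingers move at their own pace and stop on an object; "force" is the grip in N (left out, the last holds). Time passes only in rows, so rows that do not move let the fingers close. It gives the time, the measured TCP pose, the force and the opening at its end, in the units of the state.
- sense(): the state, without advancing time (a new reading comes with each control period).
- grab_frame(name): name is "scene" or "top"; returns the picture (480x640x3 uint8, blue, green, red); there is no depth.
- get_calibration(name): a dict with "intrinsics" (3x3 intrinsics, pixels), "k1" (the pictures are not rectified: a ray, as slopes to the right and down, at radius r is drawn at 1 + k1 r^2 times it, then the intrinsics apply), "world_to_cam" (4x4, takes a point from world to camera coordinates). Camera axes: x right, y down, z forward; pixel columns grow to the right and rows downward; lengths in mm; the calibration is good to about 2 mm. A picture is of the moment at which its call begins. get_calibration takes no time and is no camera call.
- sign_off(): hands the job in, once; it reports no verdict.
Trained networks look in the newest picture that a camera, given by its name, has taken for a name from the list of things; names that differ only in an ending like _2 or _b are one class to them, and where a whole thing is asked for, a point or a joint stands for the part that bears it (a point fixed in the world has none). Each returns a list of dicts, best first, with "conf" (0 to 1); they miss things now and then, are a little off and sometimes report something else, mostly with a low value. They report only what shows in the picture. A call takes as long as a camera call. They do not tell look-alikes from the thing itself.
- boxes_of(camera, thing): "centre" ([x, y, z] in mm, in the coordinates of the camera as it stood for that picture, good to about 4 mm: the middle of the surface that is visible of it).
- trace(camera, thing): "mask" (480x640 bool, what is visible of it).
The state is a dict: "clock": time; "qpos": joint angles; "qvel": joint speeds; "joint_efforts": joint torques, N m; "eef_pos": TCP position; "tcp_rot": TCP orientation; "contact_force": force on the tool from outside, world axes, zero at the start; "wrist_torque": the same for the moment, N m; "opening": opening from 0.0 (shut) to 1.0 (fully open).
Only numpy, scipy, OpenCV 4.12 (cv2) and the standard library are available. Lean on these libraries where they do the work, as an engineer would, in place of code of your own. Each camera call takes 0.05 s, during which the arm holds its last target. There are 200 camera calls.

## Working session

There is one attempt and no reset: what is moved stays moved. The work goes in short steps, Python scripts to look and compute and a tool call to move; the robot and the scene stay as the last step left them, time stands still between calls to the robot, and variables do not carry over. Pictures are saved under pics/ and viewed, about 8 in all and at most 12, crops included, and the job is handed in when it is done.

Besides the shell and the picture viewer there is one more tool, called after "Request:" as name(argument=value, ...) on one line, values as JSON. servo_tool: Moves the arm, as the interface text tells. Its arguments: {"type":"object","properties":{"rows":{"type":"array","items":{"type":"array"}},"force":{"type":"number"}},"required":["rows"]}

```bash
ls; mkdir -p pics; python3 - <<'E'
from rig import *
import cv2,numpy as np
print(sense())
for n in("scene","top"):
    cv2.imwrite(f"pics/{n}0.png",grab_frame(n)); c=get_calibration(n); print(n,c)
    W=np.linalg.inv(np.array(c["world_to_cam"]))
    for t in("canister","port","cabinet","tray","pillbottle","pumpbottle","carton","pedestal","tray_free"):
        try:
            for b in boxes_of(n,t)[:4]:
                print(n,t,round(b["conf"],2),(W@np.r_[b["centre"],1])[:3].round(0))
        except Exception as e: print(t,e)
E
```

```text
pics
{'clock': 0.0, 'qpos': array([ 1.22961681e+00,  3.53657499e-01,  1.63413912e+00,  1.99005982e-06,
        1.15519401e+00, -2.36034292e-03]), 'qvel': array([ 3.69121850e-05,  6.12950411e-04, -8.09410648e-04,  1.05543483e-04,
       -5.46075483e-04,  5.94706966e-04]), 'joint_efforts': array([ 5.52278623e-03, -6.05254698e+01, -3.42068768e+01,  4.48422134e-04,
        9.42025246e-03, -5.60316482e-05]), 'eef_pos': array([207.54971808, 589.02565432, 230.55370836]), 'tcp_rot': array([-3.14019470e+00, -5.11919829e-06,  2.80277267e+00]), 'contact_force': array([-0.01763766, -0.34325881, -0.20145082]), 'wrist_torque': array([-0.00476104, -0.00973666,  0.03237688]), 'opening': 1.000087336320797}
scene {'intrinsics': array([[479.43449553,   0.        , 320.97221719],
       [  0.        , 479.43449553, 244.70745058],
       [  0.        ,   0.        ,   1.        ]]), 'k1': -0.11497149931586075, 'world_to_cam': array([[ 6.91820930e-01,  7.22068603e-01, -8.56340472e-04,
        -3.27446827e+02],
       [ 6.68047245e-01, -6.40511732e-01, -3.78757969e-01,
        -2.53299251e+02],
       [-2.
[... 991 characters left out ...]
.55114127e-01,
         4.78317029e+02],
       [ 1.55788808e-01, -1.91513022e-02, -9.87604716e-01,
         1.07567591e+03],
       [ 0.00000000e+00,  0.00000000e+00,  0.00000000e+00,
         1.00000000e+00]])}
top canister 0.93 [391. 105.  39.]
top canister 0.85 [ 319. -136.   35.]
top canister 0.8 [626.   9. 174.]
top canister 0.67 [ 266. -290.   38.]
top port 0.55 [602.  14. 207.]
top port 0.45 [646.   8. 203.]
top cabinet 0.76 [647.   4. 202.]
top tray 0.74 [447. 325.   6.]
top pillbottle 0.92 [521. 329.  83.]
top pumpbottle 0.98 [647. 265. 128.]
top carton 0.91 [ 690. -287.   59.]
top pedestal 0.88 [677.   3. 106.]
top tray_free 0.74 [444. 322.   5.]
top tray_free 0.7 [647.   7. 200.]
```

View pics/scene0.png

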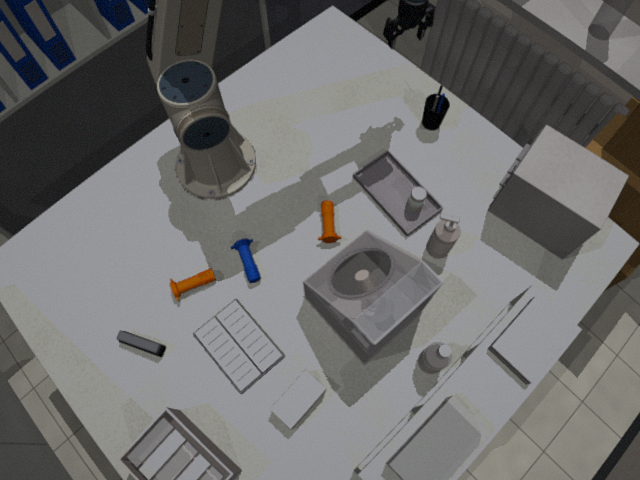

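View pics/top0.png

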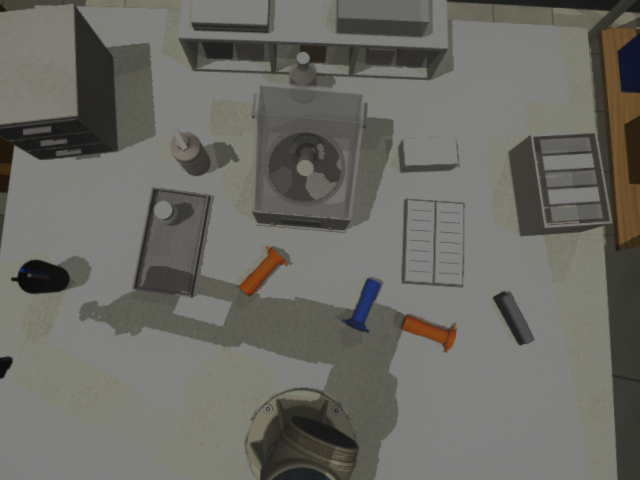

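Top picture: the white cap is in the port at (305,168), the tray at (172,242), the small bottle at (164,211), the pump bottle at (187,150) and the carton at (430,153). In the scene picture the cap is at (362,276).
Things that could be taken for the canister (top pixels): orange (262,272), orange (430,332), blue (365,305), and the white-capped one in the port (305,168). I choose the last, and check it in a close crop.

```bash
python3 - <<'E'
import cv2,numpy as np
a=cv2.imread("pics/top0.png")[80:240,240:380]; b=cv2.imread("pics/scene0.png")[225:385,295:450]
im=np.hstack([a,b]); im=cv2.resize(im,None,fx=2.7,fy=2.7,interpolation=cv2.INTER_CUBIC)
im=(255*(im/255.)**0.6).astype('uint8')
cv2.imwrite("pics/crop1.png",im); print(im.shape)
E
```

```text
(432, 796, 3)
```

View pics/crop1.png

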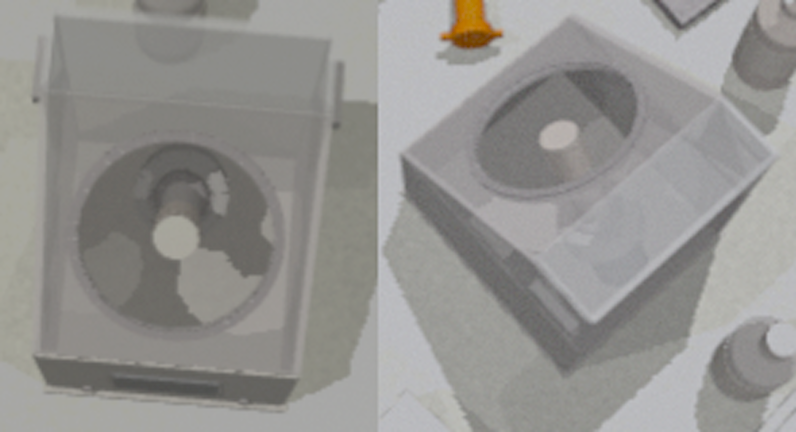

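```bash
cat > h.py <<'E'
from rig import *
import numpy as np, cv2
from scipy.spatial.transform import Rotation as R
from scipy.optimize import least_squares
C={n:get_calibration(n) for n in("scene","top")}
def proj(n,P):
    c=C[n]; p=np.c_[np.atleast_2d(P),np.ones(len(np.atleast_2d(P)))]@np.array(c["world_to_cam"]).T
    s=p[:,:2]/p[:,2:3]; s=s*(1+c["k1"]*(s**2).sum(1,keepdims=True))
    K=c["intrinsics"]; return s*[K[0,0],K[1,1]]+[K[0,2],K[1,2]]
def fit(f,obs,x0):
    return least_squares(lambda v:np.concatenate([(proj(n,f(v,q))-uv).ravel() for n,q,uv in obs]),x0,loss="soft_l1")
def pl(v,q):
    c,s=np.cos(v[2]),np.sin(v[2]); q=np.array(q,float)
    return np.array([v[0]+c*q[0]-s*q[1],v[1]+s*q[0]+c*q[1],q[2]])
E
python3 - <<'E'
from h import *
T=lambda u,v:(u/2.7+240,v/2.7+80); S=lambda u,v:((u-378)/2.7+295,v/2.7+225)
cap=fit(lambda v,q:v,[("top",0,T(176,237)),("scene",0,S(559,135))],[620,0,200]); print("cap",cap.x,cap.fun)
a=np.radians(35); ct=(15*np.sin(a),0,200-15*np.cos(a))
obs=[("top",(-86,108,140),T(36,356)),("top",(-86,-108,140),T(297,379)),("top",(154,108,260),T(57,15)),("top",(154,-108,260),T(330,38)),
("scene",(-86,108,140),S(572,15)),("scene",(-86,-108,140),S(402,158)),("scene",(154,108,260),S(775,155)),("scene",(154,-108,260),S(590,322)),
("top",ct,T(176,237)),("scene",ct,S(559,135))]
r=fit(pl,obs,[610,0,0]); print("cab",r.x,r.fun.round(1), "captop",pl(r.x,ct))
L=[(125,70,22),(125,-70,22),(-125,-70,22),(-125,70,22)]
o=[("top",q,u) for q,u in zip(L,[(152,188),(211,192),(195,296),(135,291)])]+[("scene",q,u) for q,u in zip(L,[(387,152),(442,207),(405,235),(353,182)][:4])]
for perm in ([0,1,2,3],[1,2,3,0],[3,0,1,2],[2,3,0,1]):
    sc=[(387,152),(442,207),(405,235),(353,182)]
    o2=o[:4]+[("scene",L[i],sc[perm[i]]) for i in range(4)]
    t=fit(pl,o2,[450,320,0]); print("tray",t.cost.round(1),t.x,t.fun.round(1),"free",pl(t.x,(-62,0,5)))
E
```

```text
cap [602.43992757  10.34675496 184.40942204] [-0.42228196 -0.27079969 -0.59914747  0.14051608]
cab [ 5.93248766e+02  9.82774049e+00 -5.43808234e-02] [-1.7 -0.3  0.8 -0.2 -3.  -3.5  3.3 -2.3 -1.1 -2.  -2.3 -3.   1.2 -1.2
 -1.2  0.7  0.1 -0.5 -1.  -0.2] captop [601.83969432   9.36009768 187.71271934]
tray 341.4 [ 4.59660007e+02  3.20595812e+02 -4.67820554e-02] [ -1.5   0.1  -3.4   0.6   0.9  -0.4   1.8  -0.1  55.6  53.4 -32.8  27.1
 -55.  -58.5  30.5 -31.3] free [397.72784027 323.49524181   5.        ]
tray 14.0 [ 4.60917283e+02  3.19205063e+02 -7.85217017e-02] [ 0.8 -1.1 -1.3  1.1 -0.2 -0.1  0.9 -1.7  0.2  0.3  2.7  0.  -2.5 -6.2
 -2.1 -1. ] free [399.10832    324.06840715   5.        ]
tray 439.9 [ 4.59307754e+02  3.19716849e+02 -7.39219769e-02] [  0.3  -0.4  -1.7   1.6  -0.2   0.5   0.9  -0.9  88.9  24.6  20.6  82.5
 -91.8 -31.5 -20.6 -84.4] free [397.47707484 324.29583883   5.        ]
tray 365.5 [459.4920098  311.36131318  -0.90702162] [ 51.3   0.3  25.2  42.  -46.   -0.1 -18.2 -42.8   9.5  -0.9  12.8  45.6
 -12.6   2.1 -22.2 -47. ] free [421.29415293 360.1969941    5.        ]
```

```bash
cat >> h.py <<'E'
yaw=-0.054; a35=np.radians(35)
ax=np.array([-np.sin(a35)*np.cos(yaw),-np.sin(a35)*np.sin(yaw),np.cos(a35)])   # port z
up=np.array([np.cos(a35)*np.cos(yaw),np.cos(a35)*np.sin(yaw),np.sin(a35)])
CAP=np.array([602.2,10.,186.])
def Rport(tw): # jaws (tool y) up slope, then twist (deg) about tool z
    z=-ax; y=up; return R.from_matrix(np.c_[np.cross(y,z),y,z])*R.from_euler("z",tw,degrees=True)
def cur():
    s=sense(); return s["eef_pos"],R.from_euler("xyz",s["tcp_rot"]),s
def plan(p1,R1,n,op,p0=None,R0=None):
    if p0 is None: p0,R0,_=cur()
    rv=(R0.inv()*R1).as_rotvec(degrees=True); print("total rotvec",rv.round(1))
    p,r=np.array(p0),R0; rows=[]
    for i in range(1,n+1):
        f=i/n; w=(r.inv()*R0*R.from_rotvec(rv*f,degrees=True)).as_rotvec(degrees=True).round(1)
        d=(r.inv().apply(p0+(np.array(p1)-p0)*f-p)).round(1)
        rows.append([op,d.tolist(),w.tolist()]); p=p+r.apply(d); r=r*R.from_rotvec(w,degrees=True)
    for k in rows: print(k)
    print("end",p.round(1))
def st():
    p,r,s=cur(); print("t",s["clock"],"q",s["qpos"].round(2),"p",p.round(1),"F",s["contact_force"].round(1),"Mtool",r.inv().apply(s["wrist_torque"]).round(2),"op",s["opening"],
      "port-coords rel cap:",np.round([ (p-CAP)@up,(p-CAP)@np.cross(ax,up),(p-CAP)@ax],1),"tilt err deg",np.degrees(np.arccos(min(1,-r.as_matrix()[:,2]@ax))).round(2))
E
python3 - <<'E'
from h import *
plan(CAP+110*ax,Rport(40),16,62)
E
```

```text
total rotvec [-39.5 -12.  109.6]
[62, [-31.5, -27.1, -2.8], [-2.5, -0.7, 6.8]]
[62, [-34.5, -23.0, -3.5], [-2.4, -0.8, 6.9]]
[62, [-37.1, -18.5, -3.9], [-2.5, -0.7, 6.8]]
[62, [-39.0, -13.9, -4.1], [-2.5, -0.8, 6.9]]
[62, [-40.5, -8.8, -4.0], [-2.5, -0.7, 6.8]]
[62, [-41.3, -3.9, -3.8], [-2.4, -0.8, 6.9]]
[62, [-41.5, 1.3, -3.3], [-2.5, -0.7, 6.8]]
[62, [-41.0, 6.4, -2.6], [-2.5, -0.8, 6.9]]
[62, [-40.1, 11.3, -1.7], [-2.4, -0.7, 6.8]]
[62, [-38.4, 16.0, -0.6], [-2.5, -0.8, 6.9]]
[62, [-36.2, 20.5, 0.7], [-2.5, -0.7, 6.8]]
[62, [-33.5, 24.7, 2.1], [-2.4, -0.8, 6.9]]
[62, [-30.3, 28.3, 3.7], [-2.5, -0.7, 6.8]]
[62, [-26.7, 31.5, 5.3], [-2.5, -0.8, 6.9]]
[62, [-22.6, 34.2, 7.1], [-2.5, -0.7, 6.8]]
[62, [-18.3, 36.3, 8.9], [-2.4, -0.8, 6.9]]
end [539.2  13.4 276.1]
```

Request:
servo_tool(rows=[[62,[-31.5,-27.1,-2.8],[-2.5,-0.7,6.8]],[62,[-34.5,-23,-3.5],[-2.4,-0.8,6.9]],[62,[-37.1,-18.5,-3.9],[-2.5,-0.7,6.8]],[62,[-39,-13.9,-4.1],[-2.5,-0.8,6.9]],[62,[-40.5,-8.8,-4],[-2.5,-0.7,6.8]],[62,[-41.3,-3.9,-3.8],[-2.4,-0.8,6.9]],[62,[-41.5,1.3,-3.3],[-2.5,-0.7,6.8]],[62,[-41,6.4,-2.6],[-2.5,-0.8,6.9]]], force=40)

```text
clock: 2.0
eef_pos: [374.0, 300.3, 254.0]
tcp_rot: [2.799, -0.065, 1.843]
contact_force: [0.4, -1.0, 0.1]
opening: 0.726
```

Request:
servo_tool(rows=[[62,[-40.1,11.3,-1.7],[-2.4,-0.7,6.8]],[62,[-38.4,16,-0.6],[-2.5,-0.8,6.9]],[62,[-36.2,20.5,0.7],[-2.5,-0.7,6.8]],[62,[-33.5,24.7,2.1],[-2.4,-0.8,6.9]],[62,[-30.3,28.3,3.7],[-2.5,-0.7,6.8]],[62,[-26.7,31.5,5.3],[-2.5,-0.8,6.9]],[62,[-22.6,34.2,7.1],[-2.5,-0.7,6.8]],[62,[-18.3,36.3,8.9],[-2.4,-0.8,6.9]]])

```text
clock: 3.0
eef_pos: [539.6, 12.1, 276.5]
tcp_rot: [2.649, -0.379, 0.91]
contact_force: [-0.1, 1.6, -0.2]
opening: 0.723
```

```bash
python3 - <<'E'
from h import *
st(); plan(CAP+45*ax,Rport(40),3,62)
E
```

```text
t 3.0 q [ 0.06 -0.09  2.2  -0.16  0.43  0.95] p [539.6  12.1 276.5] F [-0.1  1.6 -0.2] Mtool [ 0.17 -0.24 -0.02] op 0.7225878483970062 port-coords rel cap: [  0.6  -1.3 110. ] tilt err deg 0.09
total rotvec [ 0.1  0.  -0.3]
[62, [0.2, -0.5, 21.7], [0.0, 0.0, -0.1]]
[62, [0.2, -0.4, 21.6], [0.1, 0.0, -0.1]]
[62, [0.3, -0.5, 21.7], [-0.0, 0.0, -0.1]]
end [576.4  11.4 222.9]
```

Request:
servo_tool(rows=[[62,[0.2,-0.5,21.7],[0,0,-0.1]],[62,[0.2,-0.4,21.6],[0,0,-0.1]],[62,[0.3,-0.5,21.7],[0,0,-0.1]],[62,[0,0,0],[0,0,0]]])

```text
clock: 3.5
eef_pos: [575.6, 12.8, 221.1]
tcp_rot: [2.65, -0.373, 0.918]
contact_force: [0.2, 0.7, 0.2]
opening: 0.728
```

```bash
python3 - <<'E'
from h import *
st(); p,r,_=cur(); L=[]
for n,c in(("top",(305,168)),("scene",(362,276))):
    im=grab_frame(n); im=(255*(im/255.)**0.6).astype('uint8')
    x,y=c[0]-50,c[1]-60; cr=cv2.resize(im[y:y+120,x:x+100],None,fx=4,fy=4,interpolation=cv2.INTER_CUBIC)
    for P,col in((p,(0,0,255)),(CAP,(0,255,0))):
        u=(proj(n,P)[0]-[x,y])*4; cv2.circle(cr,tuple(int(k) for k in u),2,col,-1); print(n,u)
    L.append(cr)
cv2.imwrite("pics/pre.png",np.hstack(L))
E
```

```text
t 3.5 q [ 0.06  0.06  2.19 -0.23  0.29  1.  ] p [575.6  12.8 221.1] F [0.2 0.7 0.2] Mtool [ 0.22 -0.22  0.04] op 0.727873300881836 port-coords rel cap: [-1.7  1.3 44.1] tilt err deg 0.18
top [193.32076682 267.22943682]
top [199.72695054 237.58284807]
scene [172.69442567 182.18179008]
scene [197.26491064 235.81629136]
```

View pics/pre.png

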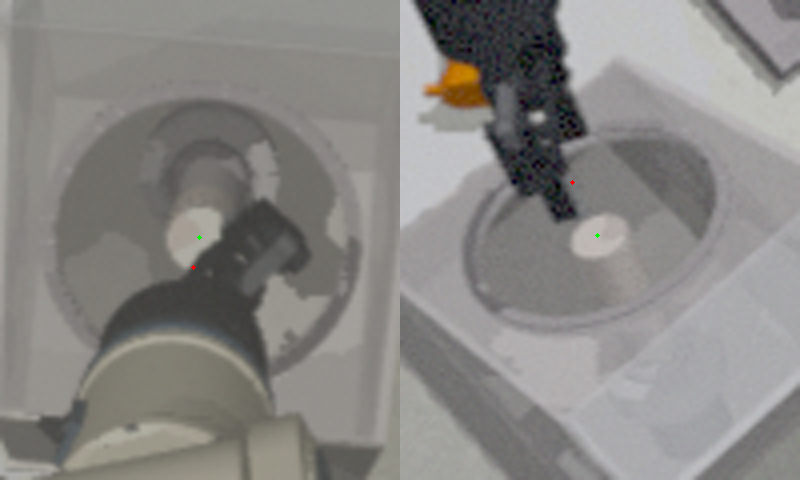

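The green marks sit on the cap centre in both views: top crop (197,237), scene crop (598,236), about 1 px off. The jaws straddle the axis. I go in slowly, since j5 is getting small.

```bash
python3 - <<'E'
from h import *
plan(CAP+[0,0.8,0]-30*ax,Rport(40),8,62)
E
```

```text
total rotvec [-0.   0.   0.3]
[62, [0.0, 0.1, 9.4], [-0.0, 0.0, 0.0]]
[62, [0.0, 0.2, 9.4], [-0.0, 0.0, 0.1]]
[62, [0.0, 0.1, 9.4], [-0.0, 0.0, 0.0]]
[62, [0.0, 0.1, 9.4], [-0.0, 0.0, 0.0]]
[62, [0.0, 0.2, 9.4], [-0.0, 0.0, 0.1]]
[62, [0.0, 0.1, 9.5], [-0.0, 0.0, 0.0]]
[62, [0.0, 0.1, 9.4], [-0.0, 0.0, 0.1]]
[62, [0.0, 0.2, 9.4], [-0.0, 0.0, -0.0]]
end [619.4   9.8 161.4]
```

Request:
servo_tool(rows=[[62,[0,0.1,9.4],[0,0,0]],[62,[0,0.1,9.4],[0,0,0.1]],[62,[0,0.1,9.4],[0,0,0]],[62,[0,0.1,9.4],[0,0,0]]])

```text
clock: 4.1
eef_pos: [598.0, 11.4, 191.2]
tcp_rot: [2.649, -0.375, 0.917]
contact_force: [-0.3, -0.2, -0.2]
opening: 0.73
```

```bash
python3 - <<'E'
from h import *
st(); plan(CAP+[0,0.8,0]-30*ax,Rport(40),4,62)
E
```

```text
t 4.1 q [ 0.05  0.15  2.18 -0.29  0.21  1.07] p [598.   11.4 191.2] F [-0.3 -0.2 -0.2] Mtool [ 0.19 -0.24 -0.02] op 0.7298900293591902 port-coords rel cap: [-0.5  1.2  6.7] tilt err deg 0.05
total rotvec [-0.   0.   0.2]
[62, [0.0, 0.2, 9.2], [-0.0, 0.0, 0.0]]
[62, [0.0, 0.1, 9.1], [-0.0, 0.0, 0.1]]
[62, [0.0, 0.2, 9.2], [-0.0, 0.0, 0.0]]
[62, [0.0, 0.1, 9.2], [-0.0, 0.0, 0.1]]
end [619.4   9.9 161.4]
```

Request:
servo_tool(rows=[[62,[0,0.2,9.2],[0,0,0]],[62,[0,0.1,9.2],[0,0,0.1]],[62,[0,0.2,9.2],[0,0,0]],[62,[0,0.1,9.2],[0,0,0]],[62,[0,0,0],[0,0,0]]])

```text
clock: 4.72
eef_pos: [619.1, 9.8, 161.1]
tcp_rot: [2.65, -0.376, 0.916]
contact_force: [0.3, 0.1, 0.7]
opening: 0.727
```

```bash
python3 - <<'E'
from h import *
st()
E
```

```text
t 4.725 q [ 0.04  0.24  2.16 -0.4   0.15  1.18] p [619.1   9.8 161.1] F [0.3 0.1 0.7] Mtool [ 0.24 -0.17  0.02] op 0.7270439554907346 port-coords rel cap: [ -0.4   0.8 -30.1] tilt err deg 0.1
```

Request:
servo_tool(rows=[[44,[0,0,0],[0,0,0]],[38,[0,0,0],[0,0,0]],[34,[0,0,0],[0,0,0]],[30,[0,0,0],[0,0,0]]], force=30)

```text
clock: 5.22
eef_pos: [618.9, 10.0, 162.2]
tcp_rot: [2.649, -0.377, 0.916]
contact_force: [-6.7, 2.2, 5.7]
opening: 0.414
```

```bash
python3 - <<'E'
from h import *
st()
E
```

```text
t 5.225 q [ 0.05  0.23  2.16 -0.4   0.15  1.17] p [618.9  10.  162.2] F [-6.7  2.2  5.7] Mtool [ 0.55 -0.14 -0.04] op 0.4136892029739409 port-coords rel cap: [  0.    0.9 -29.1] tilt err deg 0.02
```

Request:
servo_tool(rows=[[30,[0,0,-0.7],[0,0,0]],[30,[0,0,0],[0,0,-3]],[30,[0,0,0],[0,0,-3]],[30,[0,0,0],[0,0,-3]]], force=30)

```text
clock: 5.72
eef_pos: [618.5, 9.9, 162.2]
tcp_rot: [2.601, -0.297, 1.062]
contact_force: [-0.3, 0.5, -2.0]
opening: 0.413
```

```bash
cat >> h.py <<'E'
def tw():
    p,r,s=cur(); d=(Rport(40).inv()*r).as_rotvec(degrees=True)
    print("twist",d.round(2),"Faxis",(s["contact_force"]@ax).round(2))
E
python3 - <<'E'
from h import *
st();tw()
E
```

```text
t 5.725 q [ 0.05  0.23  2.16 -0.4   0.15  1.01] p [618.5   9.9 162.2] F [-0.3  0.5 -2. ] Mtool [ 0.53 -0.16 -0.02] op 0.4128530197038664 port-coords rel cap: [ -0.3   0.8 -28.9] tilt err deg 0.08
twist [ 0.05 -0.06 -9.19] Faxis -1.5
```

Request:
servo_tool(rows=[[30,[0,0,0],[0,0,-4.5]],[30,[0,0,0],[0,0,-4.5]],[30,[0,0,0],[0,0,-4.5]],[30,[0,0,0],[0,0,-4.5]],[30,[0,0,0],[0,0,-4.5]],[30,[0,0,0],[0,0,-4.5]]])

```text
clock: 6.48
eef_pos: [618.4, 9.9, 162.0]
tcp_rot: [2.533, -0.037, 1.463]
contact_force: [0.4, 1.5, -2.0]
opening: 0.416
```

```bash
python3 - <<'E'
from h import *
st();tw()
E
```

```text
t 6.475 q [ 0.05  0.23  2.16 -0.4   0.15  0.54] p [618.4   9.9 162. ] F [ 0.4  1.5 -2. ] Mtool [0.53 0.03 0.02] op 0.4155309212348138 port-coords rel cap: [ -0.5   0.7 -28.9] tilt err deg 0.1
twist [  0.08  -0.05 -36.24] Faxis -1.76
```

Request:
servo_tool(rows=[[30,[0,0,0],[0,0,-2.5]],[30,[0,0,0],[0,0,-2.5]],[30,[0,0,0],[0,0,-2.5]]])

```text
clock: 6.85
eef_pos: [618.4, 9.8, 162.1]
tcp_rot: [2.533, 0.037, 1.569]
contact_force: [0.4, 0.9, -2.9]
opening: 0.414
```

```bash
python3 - <<'E'
from h import *
st();tw()
E
```

```text
t 6.85 q [ 0.05  0.23  2.16 -0.4   0.15  0.41] p [618.4   9.8 162.1] F [ 0.4  0.9 -2.9] Mtool [0.53 0.03 0.02] op 0.41398736915645207 port-coords rel cap: [ -0.5   0.7 -28.9] tilt err deg 0.09
twist [  0.08  -0.05 -43.67] Faxis -2.56
```

Request:
servo_tool(rows=[[30,[0,0,0],[0,0,-2]],[30,[0,0,0],[0,0,-2]],[30,[0,0,0],[0,0,-2]]])

```text
clock: 7.22
eef_pos: [618.7, 9.9, 162.4]
tcp_rot: [2.538, 0.097, 1.656]
contact_force: [0.2, -0.3, -2.6]
opening: 0.411
```

```bash
python3 - <<'E'
from h import *
st();tw()
E
```

```text
t 7.225 q [ 0.05  0.23  2.16 -0.4   0.15  0.31] p [618.7   9.9 162.4] F [ 0.2 -0.3 -2.6] Mtool [ 0.52  0.13 -0.01] op 0.4107826704999281 port-coords rel cap: [ -0.    0.8 -28.8] tilt err deg 0.05
twist [ 4.000e-02 -2.000e-02 -4.971e+01] Faxis -2.23
```

Request:
servo_tool(rows=[[30,[0,0,0],[0,0,-2]],[30,[0,0,0],[0,0,-2]],[30,[0,0,0],[0,0,-2]]])

```text
clock: 7.6
eef_pos: [618.8, 9.9, 162.6]
tcp_rot: [2.549, 0.156, 1.743]
contact_force: [0.1, 0.2, -2.2]
opening: 0.415
```

```bash
python3 - <<'E'
from h import *
st();tw()
E
```

```text
t 7.6 q [ 0.05  0.23  2.16 -0.4   0.15  0.2 ] p [618.8   9.9 162.6] F [ 0.1  0.2 -2.2] Mtool [ 0.38  0.21 -0.01] op 0.41467221187237385 port-coords rel cap: [  0.2   0.8 -28.7] tilt err deg 0.02
twist [ 2.000e-02 -1.000e-02 -5.572e+01] Faxis -1.85
```

Request:
servo_tool(rows=[[30,[0,0,0],[0,0,-2]],[30,[0,0,0],[0,0,-2]]])

```text
clock: 7.85
eef_pos: [618.8, 9.9, 162.6]
tcp_rot: [2.559, 0.195, 1.803]
contact_force: [0.4, 0.3, -2.4]
opening: 0.416
```

```bash
python3 - <<'E'
from h import *
st();tw()
E
```

```text
t 7.85 q [ 0.05  0.23  2.16 -0.4   0.15  0.13] p [618.8   9.9 162.6] F [ 0.4  0.3 -2.4] Mtool [ 0.44  0.2  -0.01] op 0.4158454539275813 port-coords rel cap: [  0.1   0.8 -28.7] tilt err deg 0.03
twist [ 3.000e-02 -1.000e-02 -5.973e+01] Faxis -2.18
```

Request:
servo_tool(rows=[[30,[0,0,0],[0,0,-2]],[30,[0,0,0],[0,0,-2]]])

```text
clock: 8.1
eef_pos: [618.7, 9.9, 162.5]
tcp_rot: [2.572, 0.233, 1.862]
contact_force: [0.6, 0.7, -2.7]
opening: 0.414
```

```bash
python3 - <<'E'
from h import *
st();tw()
E
```

```text
t 8.1 q [ 0.05  0.23  2.16 -0.4   0.15  0.06] p [618.7   9.9 162.5] F [ 0.6  0.7 -2.7] Mtool [ 0.43  0.23 -0.02] op 0.414055253664065 port-coords rel cap: [ -0.    0.8 -28.7] tilt err deg 0.04
twist [ 4.000e-02 -2.000e-02 -6.373e+01] Faxis -2.53
```

Request:
servo_tool(rows=[[30,[0,0,0],[0,0,-2]],[30,[0,0,0],[0,0,-2]]])

```text
clock: 8.35
eef_pos: [618.8, 10.0, 162.6]
tcp_rot: [2.587, 0.27, 1.923]
contact_force: [1.8, 0.7, -2.7]
opening: 0.413
```

```bash
python3 - <<'E'
from h import *
st();tw()
E
```

```text
t 8.35 q [ 0.05  0.23  2.16 -0.4   0.15 -0.01] p [618.8  10.  162.6] F [ 1.8  0.7 -2.7] Mtool [0.19 0.46 0.08] op 0.4129366728231589 port-coords rel cap: [  0.2   0.9 -28.7] tilt err deg 0.02
twist [ 2.000e-02  0.000e+00 -6.772e+01] Faxis -3.21
```

Request:
servo_tool(rows=[[30,[0,0,0],[0,0,-2]],[30,[0,0,0],[0,0,-2]]])

```text
clock: 8.6
eef_pos: [619.2, 10.2, 162.9]
tcp_rot: [2.604, 0.306, 1.985]
contact_force: [2.0, 3.4, -1.4]
opening: 0.41
```

```bash
python3 - <<'E'
from h import *
st();tw()
E
```

```text
t 8.6 q [ 0.05  0.23  2.16 -0.4   0.15 -0.08] p [619.2  10.2 162.9] F [ 2.   3.4 -1.4] Mtool [-0.25  0.66  0.48] op 0.4098793185449017 port-coords rel cap: [  0.6   1.1 -28.7] tilt err deg 0.03
twist [-2.000e-02  2.000e-02 -7.171e+01] Faxis -2.24
```

Request:
servo_tool(rows=[[30,[0,0,0],[0,0,-2]],[30,[0,0,0],[0,0,-2]]])

```text
clock: 8.85
eef_pos: [618.9, 9.9, 162.6]
tcp_rot: [2.625, 0.341, 2.049]
contact_force: [1.1, 1.7, -1.7]
opening: 0.414
```

```bash
python3 - <<'E'
from h import *
st();tw()
E
```

```text
t 8.85 q [ 0.04  0.23  2.16 -0.4   0.15 -0.15] p [618.9   9.9 162.6] F [ 1.1  1.7 -1.7] Mtool [-0.2   0.51  0.68] op 0.4142447971456756 port-coords rel cap: [  0.2   0.8 -28.7] tilt err deg 0.02
twist [ 2.000e-02 -1.000e-02 -7.569e+01] Faxis -1.92
```

The stop is felt at a twist of about 68–71 degrees: torque about the tool axis rose to 0.5–0.7 N m. I ease back 3 degrees and try the pull.

Request:
servo_tool(rows=[[30,[0,0,0],[0,0,2]],[30,[0,0,-0.5],[0,0,1]],[30,[0,0,-2],[0,0,0]],[30,[0,0,-2],[0,0,0]],[30,[0,0,-2],[0,0,0]]], force=45)

```text
clock: 9.48
eef_pos: [614.7, 10.1, 167.8]
tcp_rot: [2.61, 0.314, 1.999]
contact_force: [0.6, -0.8, -3.3]
opening: 0.411
```

```bash
python3 - <<'E'
from h import *
st();tw()
E
```

```text
t 9.475 q [ 0.05  0.22  2.17 -0.37  0.16 -0.12] p [614.7  10.1 167.8] F [ 0.6 -0.8 -3.3] Mtool [0.22 0.31 0.01] op 0.4109826405579956 port-coords rel cap: [ -0.2   0.7 -22.1] tilt err deg 0.06
twist [ 6.00e-02 -2.00e-02 -7.26e+01] Faxis -3.05
```

Request:
servo_tool(rows=[[30,[0,0,-8],[0,0,0]],[30,[0,0,-12],[0,0,0]],[30,[0,0,-15],[0,0,0]],[30,[0,0,-15],[0,0,0]]], force=60)

```text
clock: 9.98
eef_pos: [585.6, 11.7, 209.8]
tcp_rot: [2.609, 0.314, 1.999]
contact_force: [0.4, 0.5, -2.3]
opening: 0.406
```

```bash
python3 - <<'E'
from h import *
st();tw();plan(CAP+[0,0.8,0]+152*ax,Rport(40-72.6),8,30)
E
```

```text
t 9.975 q [ 0.05  0.1   2.19 -0.25  0.25 -0.24] p [585.6  11.7 209.8] F [ 0.4  0.5 -2.3] Mtool [ 0.55  0.35 -0.04] op 0.406169906253853 port-coords rel cap: [ 0.   0.8 29.1] tilt err deg 0.03
twist [ 3.000e-02 -1.000e-02 -7.258e+01] Faxis -2.06
total rotvec [-0. -0. -0.]
[30, [0.0, -0.0, -15.4], [-0.0, -0.0, -0.0]]
[30, [0.0, -0.0, -15.3], [-0.0, -0.0, -0.0]]
[30, [0.0, -0.0, -15.4], [-0.0, -0.0, -0.0]]
[30, [0.0, -0.1, -15.4], [-0.0, -0.0, -0.0]]
[30, [0.0, 0.0, -15.3], [-0.0, -0.0, -0.0]]
[30, [0.0, 0.0, -15.4], [-0.0, -0.0, -0.0]]
[30, [0.0, 0.0, -15.4], [-0.0, -0.0, -0.0]]
[30, [0.0, -0.0, -15.3], [-0.0, -0.0, -0.0]]
end [515.2  15.5 310.5]
```

Request:
servo_tool(rows=[[30,[0,0,-15.4],[0,0,0]],[30,[0,0,-15.4],[0,0,0]],[30,[0,0,-15.4],[0,0,0]],[30,[0,0,-15.4],[0,0,0]],[30,[0,0,-15.4],[0,0,0]],[30,[0,0,-15.4],[0,0,0]],[30,[0,0,-15.4],[0,0,0]],[30,[0,0,-15.4],[0,0,0]]])

```text
clock: 10.98
eef_pos: [515.2, 15.6, 310.6]
tcp_rot: [2.609, 0.314, 1.999]
contact_force: [-0.3, -0.6, -3.0]
opening: 0.404
```

```bash
python3 - <<'E'
from h import *
st();tw()
L=[]
for n in("top","scene"):
    im=grab_frame(n); im=(255*(im/255.)**0.6).astype('uint8'); u=proj(n,cur()[0])[0]
    x,y=(u-[66,75]).astype(int); x=max(x,0);y=max(y,0)
    cr=cv2.resize(im[y:y+150,x:x+132],None,fx=3,fy=3,interpolation=cv2.INTER_CUBIC); L.append(cr)
cv2.imwrite("pics/out.png",np.hstack(L))
E
```

```text
t 10.975 q [ 0.08 -0.18  2.19 -0.15  0.53 -0.33] p [515.2  15.6 310.6] F [-0.3 -0.6 -3. ] Mtool [0.61 0.35 0.01] op 0.4037871725349752 port-coords rel cap: [1.00e-01 9.00e-01 1.52e+02] tilt err deg 0.04
twist [ 4.000e-02 -1.000e-02 -7.259e+01] Faxis -2.34
```

View pics/out.png

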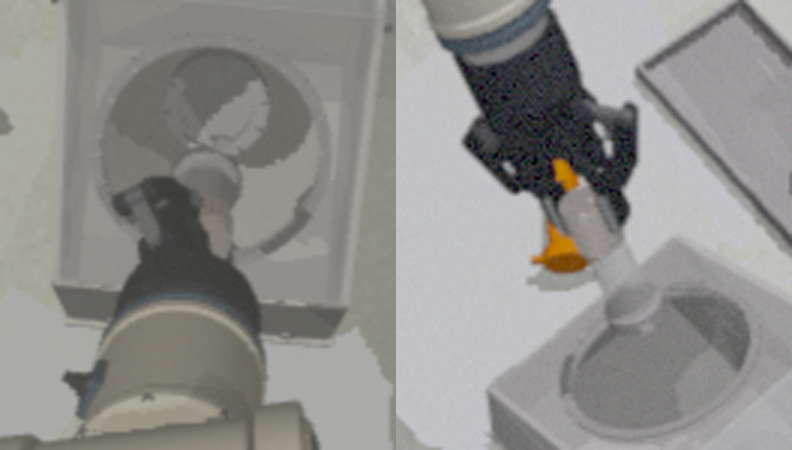

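The canister is in the jaws, clear of the port and straight in the grip: scene crop cap (595,220), base (630,305). The pedestal is empty. Next it goes over the tray and upright.

```bash
python3 - <<'E'
from h import *
y=np.array([0.07,1,0]);y/=np.linalg.norm(y);z=np.array([0,0,-1.]);RT=R.from_matrix(np.c_[np.cross(y,z),y,z])
plan([399,324,200],RT,16,30)
E
```

```text
total rotvec [ 17.8  31.9 -54.7]
[30, [21.7, 1.0, 0.9], [1.1, 2.0, -3.4]]
[30, [21.6, 2.4, 1.7], [1.1, 2.0, -3.4]]
[30, [21.3, 3.6, 2.3], [1.1, 2.0, -3.4]]
[30, [21.0, 5.0, 3.0], [1.2, 2.0, -3.5]]
[30, [20.5, 6.3, 3.6], [1.1, 2.0, -3.4]]
[30, [20.0, 7.5, 4.2], [1.1, 2.0, -3.4]]
[30, [19.3, 8.9, 4.7], [1.1, 2.0, -3.4]]
[30, [18.6, 10.0, 5.1], [1.1, 1.9, -3.4]]
[30, [17.8, 11.2, 5.6], [1.1, 2.0, -3.4]]
[30, [16.9, 12.4, 6.0], [1.1, 2.0, -3.5]]
[30, [15.8, 13.5, 6.3], [1.2, 2.0, -3.4]]
[30, [14.9, 14.5, 6.5], [1.1, 2.0, -3.4]]
[30, [13.7, 15.5, 6.7], [1.1, 2.0, -3.4]]
[30, [12.5, 16.4, 6.9], [1.1, 2.0, -3.4]]
[30, [11.3, 17.3, 7.0], [1.1, 2.0, -3.4]]
[30, [9.9, 18.0, 7.0], [1.1, 2.0, -3.5]]
end [399. 324. 200.]
```

Request:
servo_tool(rows=[[30,[21.7,1,0.9],[1.1,2,-3.4]],[30,[21.6,2.4,1.7],[1.1,2,-3.4]],[30,[21.3,3.6,2.3],[1.1,2,-3.4]],[30,[21,5,3],[1.2,2,-3.5]],[30,[20.5,6.3,3.6],[1.1,2,-3.4]],[30,[20,7.5,4.2],[1.1,2,-3.4]],[30,[19.3,8.9,4.7],[1.1,2,-3.4]],[30,[18.6,10,5.1],[1.1,1.9,-3.4]]])

```text
clock: 12.08
eef_pos: [457.3, 170.4, 253.7]
tcp_rot: [2.925, 0.227, 2.567]
contact_force: [0.4, 0.0, -4.3]
opening: 0.408
```

Request:
servo_tool(rows=[[30,[17.8,11.2,5.6],[1.1,2,-3.4]],[30,[16.9,12.4,6],[1.1,2,-3.5]],[30,[15.8,13.5,6.3],[1.2,2,-3.4]],[30,[14.9,14.5,6.5],[1.1,2,-3.4]],[30,[13.7,15.5,6.7],[1.1,2,-3.4]],[30,[12.5,16.4,6.9],[1.1,2,-3.4]],[30,[11.3,17.3,7],[1.1,2,-3.4]],[30,[9.9,18,7],[1.1,2,-3.5]]])

```text
clock: 13.08
eef_pos: [398.5, 325.3, 197.9]
tcp_rot: [-3.14, -0.005, 3.076]
contact_force: [-0.4, 1.4, -2.8]
opening: 0.404
```

Request:
servo_tool(rows=[[30,[0,0,0],[0,0,0]],[30,[0,0,0],[0,0,0]]])

```text
clock: 13.32
eef_pos: [398.8, 323.8, 198.1]
tcp_rot: [-3.141, -0.003, 3.073]
contact_force: [-0.0, 0.7, -3.4]
opening: 0.401
```

```bash
python3 - <<'E'
from h import *
st(); p,r,s=cur(); print(r.as_matrix()[:,2]); L=[]
for n in("top","scene"):
    im=grab_frame(n); im=(255*(im/255.)**0.6).astype('uint8'); u=proj(n,p-[0,0,50])[0]
    x,y=(u-[66,75]).astype(int); x=max(x,0);y=max(y,0)
    cr=cv2.resize(im[y:y+150,x:x+132],None,fx=3,fy=3,interpolation=cv2.INTER_CUBIC)
    for P,c in((p-[0,0,91],(0,0,255)),((399,324,5),(0,255,0))):
        cv2.circle(cr,tuple(int(k) for k in (proj(n,P)[0]-[x,y])*3),3,c,-1)
    L.append(cr)
cv2.imwrite("pics/over.png",np.hstack(L))
E
```

```text
t 13.325 q [ 0.68  0.22  1.9   0.    1.02 -0.82] p [398.8 323.8 198.1] F [-0.   0.7 -3.4] Mtool [ 0.07 -0.04  0.  ] op 0.4010922514366555 port-coords rel cap: [-173.3  302.4  136.2] tilt err deg 35.16
[-2.81721660e-03 -5.20420327e-04 -9.99995896e-01]
```

View pics/over.png

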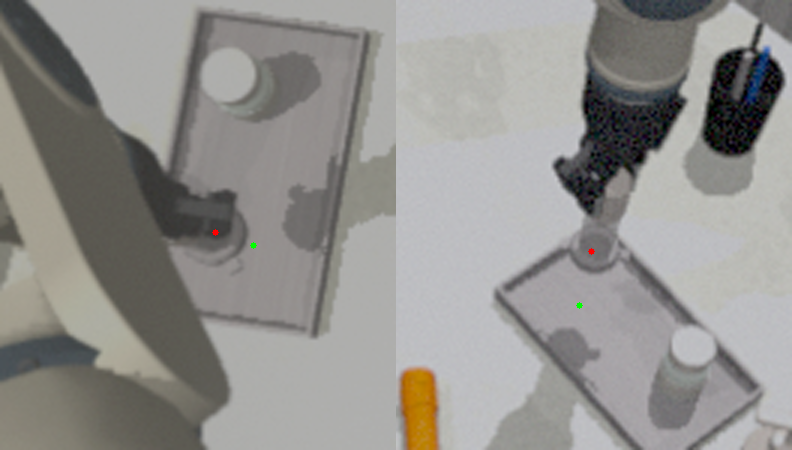

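Canister hangs upright above the green target dot, at top crop (252,245) and scene crop (579,305), in mid free end. Lowering.

Request:
servo_tool(rows=[[30,[0,0,15],[0,0,0]],[30,[0,0,18],[0,0,0]],[30,[0,0,18],[0,0,0]],[30,[0,0,15],[0,0,0]],[30,[0,0,10],[0,0,0]],[30,[0,0,5],[0,0,0]],[30,[0,0,3],[0,0,0]],[30,[0,0,1],[0,0,0]]])

```text
clock: 14.42
eef_pos: [398.8, 324.1, 113.5]
tcp_rot: [3.141, -0.002, 3.072]
contact_force: [-0.9, -0.5, -3.5]
opening: 0.401
```

Request:
servo_tool(rows=[[30,[0,0,1.5],[0,0,0]],[30,[0,0,1.5],[0,0,0]],[30,[0,0,1.5],[0,0,0]]])

```text
clock: 14.8
eef_pos: [398.7, 324.0, 108.9]
tcp_rot: [3.142, -0.002, 3.072]
contact_force: [-1.0, -0.6, -1.7]
opening: 0.404
```

Request:
servo_tool(rows=[[30,[0,0,1.2],[0,0,0]],[30,[0,0,1.2],[0,0,0]]])

```text
clock: 15.05
eef_pos: [398.6, 323.9, 106.4]
tcp_rot: [-3.141, -0.003, 3.072]
contact_force: [-0.5, 0.2, -3.0]
opening: 0.405
```

Request:
servo_tool(rows=[[30,[0,0,1.5],[0,0,0]],[30,[0,0,1.5],[0,0,0]],[30,[0,0,1.5],[0,0,0]],[30,[0,0,1],[0,0,0]]])

```text
clock: 15.55
eef_pos: [398.6, 323.9, 100.8]
tcp_rot: [-3.141, -0.003, 3.072]
contact_force: [1.0, -0.8, -3.1]
opening: 0.404
```

Request:
servo_tool(rows=[[30,[0,0,1],[0,0,0]],[30,[0,0,1],[0,0,0]]])

```text
clock: 15.8
eef_pos: [398.6, 323.9, 98.9]
tcp_rot: [-3.142, -0.003, 3.072]
contact_force: [-0.0, 0.1, -3.0]
opening: 0.403
```

Request:
servo_tool(rows=[[30,[0,0,1],[0,0,0]]])

```text
clock: 15.92
eef_pos: [398.6, 323.9, 97.9]
tcp_rot: [-3.141, -0.003, 3.072]
contact_force: [-0.3, -0.0, -2.9]
opening: 0.404
```

Request:
servo_tool(rows=[[30,[0,0,1],[0,0,0]]])

```text
clock: 16.05
eef_pos: [398.6, 323.9, 96.9]
tcp_rot: [-3.141, -0.003, 3.072]
contact_force: [-0.3, -0.9, -2.5]
opening: 0.4
```

Request:
servo_tool(rows=[[30,[0,0,1],[0,0,0]]])

```text
clock: 16.18
eef_pos: [398.6, 323.9, 95.9]
tcp_rot: [-3.141, -0.003, 3.072]
contact_force: [-0.6, 0.2, -3.5]
opening: 0.401
```

Request:
servo_tool(rows=[[30,[0,0,1],[0,0,0]]])

```text
clock: 16.3
eef_pos: [398.6, 323.9, 94.9]
tcp_rot: [-3.141, -0.003, 3.072]
contact_force: [-1.4, -1.1, 6.7]
opening: 0.402
```

Request:
servo_tool(rows=[[30,[0,0,1],[0,0,0]]])

```text
clock: 16.42
eef_pos: [398.9, 324.1, 94.9]
tcp_rot: [3.141, -0.002, 3.072]
contact_force: [-4.6, -3.2, 19.1]
opening: 0.401
```

Contact with the tray floor at TCP z≈95 (expected 96). I ease off, open slowly, then check before rising.

Request:
servo_tool(rows=[[30,[0,0,-0.9],[0,0,0]],[33,[0,0,0],[0,0,0]],[37,[0,0,0],[0,0,0]],[40,[0,0,0],[0,0,0]],[46,[0,0,0],[0,0,0]],[55,[0,0,0],[0,0,0]],[62,[0,0,0],[0,0,0]]], force=25)

```text
clock: 17.3
eef_pos: [398.6, 323.9, 94.9]
tcp_rot: [-3.141, -0.003, 3.072]
contact_force: [-1.1, -0.2, 0.0]
opening: 0.722
```

Request:
servo_tool(rows=[[64,[0,0,-5],[0,0,0]],[64,[0,0,-15],[0,0,0]],[64,[0,0,-25],[0,0,0]],[64,[0,0,-40],[0,0,0]],[64,[0,0,-50],[0,0,0]],[64,[0,0,-50],[0,0,0]],[64,[0,-40,0],[0,0,0]],[64,[0,-40,0],[0,0,0]]])

```text
clock: 18.3
eef_pos: [393.6, 243.5, 281.7]
tcp_rot: [3.14, -0.0, 3.073]
contact_force: [0.4, -0.4, 0.5]
opening: 0.752
```

Request:
servo_tool(rows=[[64,[0,-50,0],[0,0,0]],[64,[0,-50,0],[0,0,0]],[64,[0,-50,0],[0,0,0]],[64,[0,-30,0],[0,0,0]],[64,[0,0,0],[0,0,0]]])

```text
clock: 18.92
eef_pos: [380.8, 63.0, 281.0]
tcp_rot: [-3.142, -0.001, 3.069]
contact_force: [0.5, 0.7, 0.8]
opening: 0.754
```

```bash
python3 - <<'E'
from h import *
st(); L=[]
for n in("top","scene"):
    im=grab_frame(n); im=(255*(im/255.)**0.6).astype('uint8'); x,y=(proj(n,[460,315,40])[0]-[66,75]).astype(int)
    print(n,[(t,[ (round(b["conf"],2),(np.linalg.inv(C[n]["world_to_cam"])@np.r_[b["centre"],1])[:3].round()) for b in boxes_of(n,t)[:5]]) for t in("canister","pillbottle","pumpbottle","carton")])
    cr=cv2.resize(im[y:y+150,x:x+132],None,fx=3,fy=3,interpolation=cv2.INTER_CUBIC)
    for P in((398.7,324,125),(398.7,324,5)): cv2.circle(cr,tuple(int(k) for k in (proj(n,P)[0]-[x,y])*3),2,(0,0,255),-1)
    L.append(cr)
cv2.imwrite("pics/end.png",np.hstack(L))
E
```

```text
t 18.925 q [ 0.16 -0.09  2.04  0.    1.2  -1.34] p [380.8  63.  281. ] F [0.5 0.7 0.8] Mtool [-0.01  0.06 -0.02] op 0.7539803596805909 port-coords rel cap: [-128.9   41.   206.2] tilt err deg 35.07
top [('canister', [(0.95, array([395., 318., 102.])), (0.83, array([ 316., -136.,   33.])), (0.78, array([ 264., -289.,   34.])), (0.56, array([355., 133.,  41.]))]), ('pillbottle', [(0.82, array([517., 325.,  82.]))]), ('pumpbottle', [(0.9, array([646., 267., 126.]))]), ('carton', [(0.69, array([ 689., -285.,   58.]))])]
scene [('canister', [(0.89, array([405., 317.,  75.])), (0.89, array([ 324., -144.,   35.])), (0.76, array([ 272., -299.,   35.])), (0.56, array([399.,  98.,  35.])), (0.29, array([ 695., -290.,   54.]))]), ('pillbottle', [(0.85, array([524., 321.,  66.]))]), ('pumpbottle', [(0.73, array([664., 263., 127.]))]), ('carton', [(0.72, array([ 693., -289.,   52.]))])]
```

View pics/end.png

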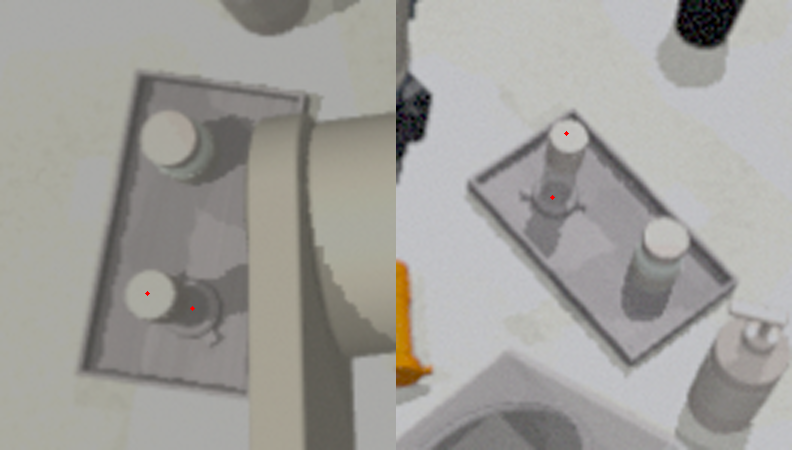

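The canister stands upright in the free end: cap at top crop (150,294) and scene crop (566,135), with base marks below as predicted for a vertical axis. The other objects are where they were, and the arm is clear.

```bash
python3 -c "
from rig import *
print(sense()['contact_force']); print(sign_off())"
```

```text
[ 0.31472855 -0.25578561  0.93038168]
the job is handed in; nothing more can be done
None
```

The canister is out of the cabinet and standing upright, released, in the free end of the tray. I handed the job in at about 19 s; no verdict is reported.

- **Twist:** I gripped the cap through the port and turned it anticlockwise. The stop came at about 70 degrees, felt as a torque of 0.5–0.7 N m. I eased back 3 degrees and pulled it straight out, with wrist force around 3 N.
- **Placing:** I stood it in the tray at about (399, 324) mm. The wrist force peaked at about 20 N on contact, and I eased off before opening the fingers.
- **Last checks:** In both pictures the cap and base lie within a pixel or two of where an upright canister would show. Networks run on the same pictures place the small bottle, pump bottle and carton within about 5 mm of where they started, which is about their accuracy. The arm was clear with no contact force.
- **Weak spots:** In one picture a network put the left-hand orange look-alike about 45 mm off. The arm hid part of it there, and the other camera shows it unmoved. My tray position is good to roughly 5–10 mm, well inside the 50 to 60 mm allowed.

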